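# Stack culture dishes on their incubator carriers

## Task

Load the dishes for the incubator: stack the three round culture dishes in the middle of the round carrier and the two square ones in the middle of the square carrier, in each stack the largest at the bottom and the smallest on top, each centred on the one below and the square ones with their sides parallel to the square carrier's. The dishes are glass: set each one down without dropping it, and leave the timer, the brown bottle and the flask where they are.

Things in the scene. Friction and masses are not known exactly. Their poses are not given: they have to be found in the camera images.
- round_large_mid (a point): Closed round culture dish of clear glass with cream-coloured agar inside, flat above and below, 64 mm in diameter and 20 mm high, the largest of the three round ones. Loose, lies flat on the bench at the start. The point is its centre, half-way up; z up.
- round_medium_mid (a point): Closed round culture dish of clear glass with cream-coloured agar inside, flat above and below, 50 mm in diameter and 18 mm high, the middle one of the three round ones. Loose, lies flat on the bench at the start. The point is its centre, half-way up; z up.
- round_small_mid (a point): Closed round culture dish of clear glass with cream-coloured agar inside, flat above and below, 36 mm in diameter and 16 mm high, the smallest of the three round ones. Loose, lies flat on the bench at the start. The point is its centre, half-way up; z up.
- square_large_mid (a point): Closed square culture dish of clear glass with cream-coloured agar inside, flat above and below, 60 mm by 60 mm and 18 mm high, the larger of the two square ones. Loose, lies flat on the bench at the start. The point is its centre, half-way up; z up, x and y square to its sides.
- square_small_mid (a point): Closed square culture dish of clear glass with cream-coloured agar inside, flat above and below, 42 mm by 42 mm and 16 mm high, the smaller of the two square ones. Loose, lies flat on the bench at the start. The point is its centre, half-way up; z up, x and y square to its sides.
- round_carrier_top (a point): Round incubator carrier: a low flat steel plate fixed to the bench, 94 mm in diameter and 12 mm high, with two small wire ears along its x axis that reach 57 mm from the centre and stay below its top (10 mm high). The point is the centre of its flat top face, 12 mm above the bench; z up.
- square_carrier_top (a point): Square incubator carrier: a low flat steel plate fixed to the bench, 90 mm by 90 mm and 12 mm high, with two small wire ears along its x axis that reach 55 mm from the centre and stay below its top (10 mm high). The point is the centre of its flat top face, 12 mm above the bench; z up, x and y square to its sides.
- timer_mid (a point): Bystander: white bench timer, 55 by 75 mm and 22 mm high, with a dark display and three grey buttons, lying flat among the dishes. Loose. The point is its centre.
- amber_bottle: Bystander: brown glass bottle with a black cap, 64 mm in diameter, 125 mm high, standing at the left of the work. Loose. Origin at the centre of its underside.
- flask: Bystander: conical glass flask, 80 mm wide at the foot, 104 mm high, standing at the right of the work. Loose. Origin at the centre of its underside.
Not all that is in view belongs to the job. Leave any purple or red look-alike of the part that bears round_medium_mid alone. Leave any red look-alike of the part that bears round_large_mid alone.

How it is judged:
At the end, for the whole second after the job is handed in: Round dishes stacked flat, large to small, on the round carrier and square ones on the square carrier; bottom dishes within 12 mm of the carrier centre, others within 10 mm of the dish below; heights within 4 mm, tilt under 0.1 rad, square sides parallel within 0.2 rad; all at rest (horizontal distance between round_large_mid and round_carrier_top below 0.012 m and z of round_large_mid in the frame of round_carrier_top between 0.006 and 0.014 m and angle between each of round_large_mid, round_medium_mid, round_small_mid, square_large_mid, square_small_mid's own z axis and vertical below 0.1 rad and linear speed of each of round_large, round_medium, round_small, square_large, square_small below 0.02 m/s and horizontal distance between round_medium_mid and round_large_mid below 0.01 m and z of round_medium_mid in the frame of round_large_mid between 0.015 and 0.023 m and horizontal distance between round_small_mid and round_medium_mid below 0.01 m and z of round_small_mid in the frame of round_medium_mid between 0.013 and 0.021 m and horizontal distance between square_large_mid and square_carrier_top below 0.012 m and z of square_large_mid in the frame of square_carrier_top between 0.005 and 0.013 m and horizontal distance between square_small_mid and square_large_mid below 0.01 m and z of square_small_mid in the frame of square_large_mid between 0.013 and 0.021 m and (angle between the x axis of square_large_mid and the x axis of square_carrier_top, either way round below 0.2 rad or angle between the x axis of square_large_mid and the y axis of square_carrier_top, either way round below 0.2 rad) and (angle between the x axis of square_small_mid and the x axis of square_carrier_top, either way round below 0.2 rad or angle between the x axis of square_small_mid and the y axis of square_carrier_top, either way round below 0.2 rad)); the robot touches nothing.
It fails at once if the timer was pushed or knocked (moved more than 20 mm) (distance of timer_mid from where it was at the start of the episode above 0.02 m).
It fails at once if the amber bottle was pushed or knocked (moved more than 20 mm) (distance of amber_bottle from where it was at the start of the episode above 0.02 m).
It fails at once if the flask was pushed or knocked (moved more than 20 mm) (distance of flask from where it was at the start of the episode above 0.02 m).
It fails at once if a dish was dropped (falling faster than 0.6 m/s out of the fingers) ((linear speed of round_large above 0.6 m/s and contact force between the fingers and round_large below 0.05 N) or (linear speed of round_medium above 0.6 m/s and contact force between the fingers and round_medium below 0.05 N) or (linear speed of round_small above 0.6 m/s and contact force between the fingers and round_small below 0.05 N) or (linear speed of square_large above 0.6 m/s and contact force between the fingers and square_large below 0.05 N) or (linear speed of square_small above 0.6 m/s and contact force between the fingers and square_small below 0.05 N)).
It also fails if it takes over 131 s, if anything falls off the work surface, if the arm or the gripper's body presses on something with over 40 N, if the wrist force passes 120 N, or if a joint passes its speed limit or range.

## Robot

A 6-joint arm with a two-finger parallel gripper is mounted at the origin on the work surface. World frame = base frame: x ahead of the robot, y to its left, z up, the work surface at z = 0. Lengths are in m, angles in rad, forces in N, time in s.
With the tool pointing down it reaches from about 0.4 to 0.925 m from the base axis. Payload 3.4 kg.
Tool frame: the origin (TCP) lies midway between the tips of the shut fingers; the grasp point (between the pads) lies 19 mm behind it; z points along the fingers, y is the line along which they close (so a half turn about z gives the same grasp; the last joint's range is limited). The gripper opens to 85 mm and grips with 20 to 120 N. Pads are 22 mm wide; open, the fingers measure 114 mm over their backs; the gripper's body (76 mm by 85 mm) begins 54 mm behind the grasp point. The pads swing forward as they close: fully open they stand 13 mm farther back than shut.
Start: joints at [-1.351, 0.307, 1.506, -0, 1.328, -0.073], TCP at [0.166, -0.551, 0.231] pointing down, gripper open.
Joint ranges: [-3.12, 3.12], [-1.05, 2.28], [0.14, 2.33], [-1.42, 4.57], [0.1, 2.73], [-2.68, 2.68]. Speed limits (rad/s): [2.57, 2.57, 3.14, 3.14, 3.14, 3.14].

## Interface

Orientations are given as a unit quaternion [w, x, y, z].
In Python, from workcell import robot gives the robot as it stands.
- The arm moves only by the shell command python3 -m inch 'ROWS'. ROWS is JSON, a list of rows, each an object of numbers: "wx", "wy", "wz": the turn, a rotation vector about the world's x, y, z in units of pi rad (1.0 is pi rad); "tx", "ty", "tz": the shift along the world's x, y, z in units of 0.6 m (1.0 is 0.6 m); "claw": the closure, from -1 (fully open) to 1 (shut). In form: [{"wx": .., "wy": .., "wz": .., "tx": .., "ty": .., "tz": .., "claw": ..}, ...]. A call has 1 to 5 rows; each row is the pose to reach, as a shift and turn from the pose commanded when the call began, turning the shorter way round; what a row does not reach only later rows make up. A row lasts 1/8 s, in which the tool goes at most 62.5 mm and 10.7 degrees, less where a joint would pass 70% of its speed; a pose out of reach is approached as far as the arm can. A call with a number of a shift or a turn outside -1 to 1 is refused whole. A call with a gripper value outside its range is refused whole. The fingers move at their own pace and stop on an object; the grip force is fixed at half the most. Time passes only in rows, so rows that repeat a pose let the fingers close. It gives the time, the measured TCP pose, the force, the opening and the grip force at its end, in the units of the state.
- robot.sense(): the state, without advancing time (a new reading comes with each control period).
- robot.grab_frame(name): name is "side" or "top" or "wrist"; returns the picture (400x640x3 uint8, red, green, blue); there is no depth.
- robot.camera_model(name): a dict with "K" (3x3 intrinsics, pixels), "k1" (the pictures are not rectified: a ray, as slopes to the right and down, at radius r is drawn at 1 + k1 r^2 times it, then the intrinsics apply), "T" (4x4, takes a point from camera to world coordinates). Camera axes: x right, y up, looking along -z (the intrinsics and any distortion apply to the point x, -y, -z); pixel columns grow to the right and rows downward; lengths in m; the calibration is good to about 2 mm. A picture is of the moment at which its call begins: read the wrist's pose just before it. camera_model takes no time and is no camera call; for the wrist camera it gives the pose at the moment of the call.
- robot.job_done(): hands the job in; it is judged then, once.
Trained networks look in the newest picture that a camera, given by its name, has taken for a name from the list of things; names that differ only in an ending like _2 or _b are one class to them, and where a whole thing is asked for, a point or a joint stands for the part that bears it (a point fixed in the world has none). Each returns a list of dicts, best first, with "confidence" (0 to 1); they miss things now and then, are a little off and sometimes report something else, mostly with a low value. They report only what shows in the picture. A call takes as long as a camera call. They do not tell look-alikes from the thing itself.
- robot.boxes_of(label, camera): "centre" ([row, column] in pixels, amid what is visible of it).
- robot.regions_of(label, camera): "mask" (400x640 bool, what is visible of it) and "centre" ([row, column] in pixels, amid what is visible of it).
The state is a dict: "time": time; "joint_positions": joint angles; "joint_vel": joint speeds; "joint_torque": joint torques, N m; "tool_pos": TCP position; "orientation": TCP orientation; "wrist_force": force on the tool from outside, world axes, zero at the start; "moment": the same for the moment, N m; "gripper_width": finger opening in m; "grip_force": force on a finger pad.
Only numpy, scipy, OpenCV 4.12 (cv2) and the standard library are available. Lean on these libraries where they do the work, as an engineer would, in place of code of your own. Each camera call takes 0.05 s, during which the arm holds its last target. There are 200 camera calls.

## Working session

There is one attempt and no reset: what is moved stays moved. The work goes in short steps, Python scripts to look and compute and a shell command to move; the robot and the scene stay as the last step left them, time stands still between calls to the robot, and variables do not carry over. Pictures are saved under pics/ and viewed, at most 14 in all, crops included, and the job is handed in when it is done.

```bash
mkdir -p pics
cat > h.py <<'E'
import numpy as np, cv2
from workcell import robot
def ray(cam,rc,z):
    m=robot.camera_model(cam);K=np.array(m["K"]);T=np.array(m["T"]);k=m["k1"]
    d=np.array([(rc[1]-K[0,2])/K[0,0],(rc[0]-K[1,2])/K[1,1]]);u=d.copy()
    for _ in range(20): u=d/(1+k*(u@u))
    v=T[:3,:3]@np.array([u[0],-u[1],-1]);o=T[:3,3]
    return o+v*(z-o[2])/v[2]
def proj(cam,p):
    m=robot.camera_model(cam);K=np.array(m["K"]);T=np.array(m["T"]);k=m["k1"]
    q=T[:3,:3].T@(np.array(p)-T[:3,3]);u=np.array([q[0],-q[1]])/-q[2];u=u*(1+k*(u@u))
    return np.array([K[1,1]*u[1]+K[1,2],K[0,0]*u[0]+K[0,2]])
def save(cam,name,crop=None,f=1):
    im=robot.grab_frame(cam)[:,:,::-1]
    if crop: im=im[crop[0]:crop[1],crop[2]:crop[3]]
    cv2.imwrite('pics/'+name,cv2.resize(im,None,fx=f,fy=f,interpolation=cv2.INTER_CUBIC))
Z=dict(round_large_mid=.01,round_medium_mid=.009,round_small_mid=.008,square_large_mid=.009,square_small_mid=.008,round_carrier_top=.012,square_carrier_top=.012,timer_mid=.011)
def state():
    s=robot.sense();return s
E
python3 - <<'E'
from h import *
s=robot.sense();print(s)
for c in("top","side"):
    save(c,c+'0.png');m=robot.camera_model(c);print(c,np.round(m["T"],3).tolist(),m["k1"])
for n in list(Z)+['amber_bottle','flask']:
    for b in robot.boxes_of(n,"top"):
        print(n,np.round(b["centre"]),round(b["confidence"],2),np.round(ray("top",b["centre"],Z.get(n,0)),3)[:2])
E
```

```text
{'time': 0.0, 'joint_positions': array([-1.35147454e+00,  3.07562123e-01,  1.50766547e+00,  7.17214694e-06,
        1.32842283e+00, -7.35090077e-02]), 'joint_vel': array([-0.00145525, -0.0002004 , -0.00044276,  0.00149766,  0.00036646,
       -0.00043795]), 'joint_torque': array([-1.54682211e-04, -4.57554638e+01, -2.51920688e+01, -5.54457820e-04,
        1.33089290e-02, -5.45330965e-05]), 'tool_pos': array([ 0.16580239, -0.54984285,  0.23039028]), 'orientation': array([-1.02640469e-03,  9.89300003e-01,  1.45891894e-01, -7.14746857e-05]), 'wrist_force': array([ 0.16360333, -0.0930037 , -0.30847312]), 'moment': array([0.04135418, 0.01169024, 0.00089342]), 'grip_force': 0.0, 'gripper_width': 0.08531168409666658}
top [[-0.026, 0.997, -0.066, 0.424], [-0.999, -0.025, 0.026, 0.005], [0.025, 0.067, 0.997, 1.156], [0.0, 0.0, 0.0, 1.0]] 0.0025635483337773167
side [[0.996, 0.05, -0.068, 0.36], [-0.084, 0.583, -0.808, -1.278], [-0.001, 0.811, 0.585, 0.964], [0.0, 0.0, 0.0, 1.0]] -0.10807261152187135
round_large_mid [186. 451.] 0.81 [ 0.518 -0.404]
round_large_mid [150. 473.] 0.64 [ 0.623 -0.475]
round_large_mid [140. 312.] 0.3 [ 0.663 -0.005]
round_medium_mid [213. 384.] 0.78 [ 0.444 -0.207]
round_medium_mid [208. 421.] 0.77 [ 0.457 -0.314]
round_medium_mid [216. 350.] 0.68 [ 0.44 -0.11]
round_small_mid [206. 317.] 0.48 [ 0.469 -0.013]
round_small_mid [184. 452.] 0.24 [ 0.523 -0.408]
square_large_mid [226. 236.] 0.93 [0.419 0.218]
square_small_mid [140. 312.] 0.8 [ 0.661 -0.005]
square_small_mid [214. 385.] 0.64 [ 0.442 -0.209]
round_carrier_top [192. 183.] 0.81 [0.519 0.366]
square_carrier_top [148. 371.] 0.94 [ 0.633 -0.175]
timer_mid [153. 235.] 0.62 [0.627 0.216]
timer_mid [206. 320.] 0.38 [ 0.469 -0.022]
amber_bottle [266. 144.] 0.85 [0.312 0.478]
amber_bottle [215. 386.] 0.69 [ 0.441 -0.212]
flask [258. 473.] 0.82 [ 0.308 -0.46 ]
```

View pics/top0.png

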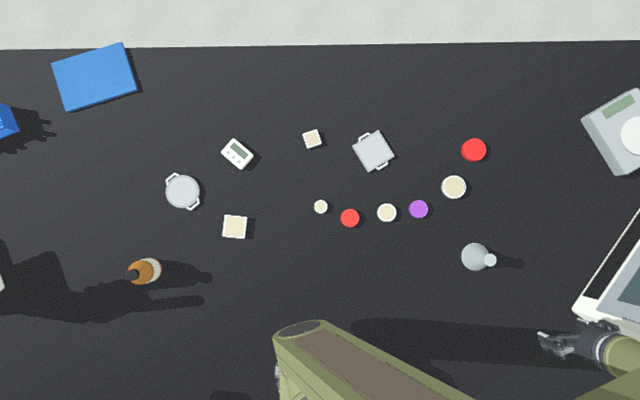

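Three round-medium candidates sit in the top view: red (216,350), cream (213,386) and purple (208,418). For round-large there are red (150,473) and cream (187,453). The cream ones fit "clear glass with cream-coloured agar". I'll confirm that in a crop and refine the poses from masks.

Run:
```python
from h import *
save('top','crop1.png',(110,260,160,500),2.3)
im=robot.grab_frame('top')
for n in Z:
    for b in robot.regions_of(n,"top"):
        if b["confidence"]<.4: continue
        c=np.argwhere(b["mask"]).astype(float)
        p=np.array([ray("top",q,Z[n]+(.008 if 'mid' in n else 0))[:2] for q in c])
        r=cv2.minAreaRect((p*1000).astype(np.float32))
        col=im[b["mask"]].mean(0).round()
        print(n,np.round(b["centre"],1),round(b["confidence"],2),len(c),p.mean(0).round(4),'rect',np.round(r[0],1),np.round(r[1],1),round(r[2],1),col)
m=robot.camera_model('wrist');print(np.round(m['T'],3).tolist(),m['K'],m['k1'])
```

```text
round_large_mid [188.3 452.6] 0.77 424 [ 0.5149 -0.4075] rect [ 516.1 -407.1] [69.7 60.7] 88.6 [233. 230. 208.]
round_large_mid [148.2 473.2] 0.76 436 [ 0.6224 -0.4715] rect [ 622.3 -472.2] [68.  61.5] 88.7 [249.  85.  81.]
round_medium_mid [215.2 348.8] 0.79 245 [ 0.4357 -0.1051] rect [ 435.6 -105.2] [46.2 48.5] 43.4 [253.  97.  91.]
round_medium_mid [209.5 420.7] 0.76 251 [ 0.4563 -0.3032] rect [ 456.9 -303.3] [52.  45.8] 88.5 [196. 124. 232.]
round_medium_mid [213.8 383.4] 0.59 234 [ 0.4474 -0.2101] rect [ 447.7 -210.9] [45.9 45.8] 87.9 [241. 238. 216.]
round_small_mid [208.6 319.9] 0.47 76 [ 0.4691 -0.0245] rect [469.1 -24.5] [25.5 25.5] 25.1 [241. 234. 210.]
square_large_mid [226.5 233.7] 0.91 487 [0.4177 0.2187] rect [417.7 217.9] [66. 61.] 81.4 [233. 230. 210.]
square_small_mid [137.9 311. ] 0.58 223 [ 0.6649 -0.0034] rect [665.1  -3.8] [44.2 43. ] 17.4 [238. 235. 217.]
round_carrier_top [192.2 185.7] 0.87 997 [0.5227 0.366 ] rect [522.6 366.8] [100.8  98. ] 82.6 [204. 212. 212.]
square_carrier_top [149.5 369.8] 0.69 1049 [ 0.6263 -0.1803] rect [ 626.4 -180.2] [109.6  91.4] 28.9 [208. 216. 217.]
timer_mid [152.1 235.8] 0.82 468 [0.6262 0.2097] rect [626.7 209.1] [74.  54.3] 49.9 [219. 226. 221.]
[[0.29, 0.906, 0.308, 0.246], [-0.957, 0.274, 0.093, -0.527], [0.0, -0.322, 0.947, 0.373], [0.0, 0.0, 0.0, 1.0]] [[332.81119171   0.         312.15016898]
 [  0.         332.81119171 195.75747899]
 [  0.           0.           1.        ]] -0.01922212266943239
```

View pics/crop1.png

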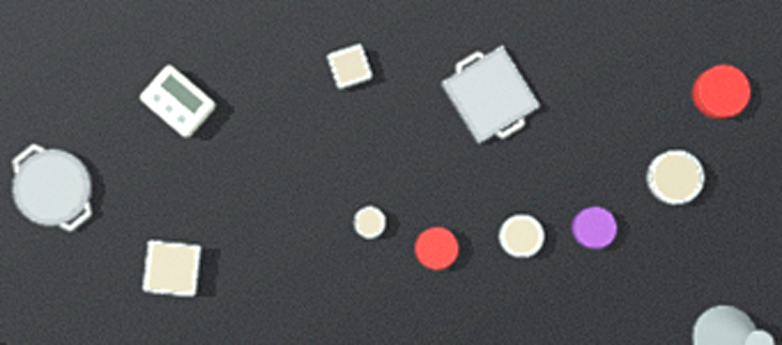

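The crop shows the cream dishes clearly: large at about (187,453), medium at (213,386), small at (207,321). The red and purple ones are decoys. A bright threshold should give sharper outlines than the network masks.

```bash
cat > meas.py <<'E'
from h import *
SEED={'round_large':((187,453),.02,64),'round_medium':((213,386),.018,50),'round_small':((207,321),.016,36),'square_large':((227,235),.018,60),'square_small':((139,312),.016,42),'round_carrier':((191,183),.012,94),'square_carrier':((151,374),.012,90),'timer':((153,237),.022,55)}
if __name__=='__main__':
  im=robot.grab_frame('top');g=im.min(2) if 0 else cv2.cvtColor(im,cv2.COLOR_RGB2GRAY)
  F=6
  for n,((r,c),z,d) in SEED.items():
    h=26; w=g[r-h:r+h+1,c-h:c+h+1]
    b=cv2.resize(w,None,fx=F,fy=F,interpolation=cv2.INTER_CUBIC)
    t=(b>135).astype(np.uint8)
    if 'carrier' in n: t=cv2.morphologyEx(t,cv2.MORPH_OPEN,cv2.getStructuringElement(2,(57,57)))
    N,l,st,ce=cv2.connectedComponentsWithStats(t)
    k=l[h*F+F//2,h*F+F//2];cn=max(cv2.findContours((l==k).astype(np.uint8),0,1)[0],key=cv2.contourArea)[:,0]
    px=(cn+.5)/F-.5
    p=np.array([ray('top',(y+r-h,x+c-h),z)[:2] for x,y in px])
    R=cv2.minAreaRect((p*1000).astype(np.float32));C,rad=cv2.minEnclosingCircle((p*1000).astype(np.float32))
    M=cv2.moments((p*1e3).astype(np.float32));cen=(M['m10']/M['m00'],M['m01']/M['m00'])
    print(n,'cen',np.round(cen,1),'rect',np.round(R[0],1),np.round(R[1],1),'ang',round(R[2],1),'circ',np.round(C,1),round(2*rad,1))
E
python3 meas.py
```

```text
round_large cen [ 515.8 -407.2] rect [ 515.4 -407.2] [68.  71.8] ang 24.7 circ [ 514.9 -407. ] 72.8
round_medium cen [ 447.3 -211.5] rect [ 447.5 -211.4] [56.4 52.3] ang 88.5 circ [ 447.2 -211.4] 56.8
round_small cen [469.2 -23.5] rect [469.3 -23.3] [38.5 40.4] ang 88.4 circ [469.2 -23.3] 40.8
square_large cen [418.7 221. ] rect [418.8 221.2] [66.4 65.3] ang 82.9 circ [419.3 220.8] 87.3
square_small cen [665.5  -3.5] rect [665.5  -3.5] [47.7 47.7] ang 16.9 circ [665.7  -3.5] 62.4
round_carrier cen [522.7 368.6] rect [522.6 368.7] [93.8 94.9] ang 32.8 circ [522.8 368.6] 97.9Traceback (most recent call last):
  File "meas.py", line 14, in <module>
    p=np.array([ray('top',(y+r-h,x+c-h),z)[:2] for x,y in px])
                ~~~^^^^^^^^^^^^^^^^^^^^^^^
  File "h.py", line 4, in ray
    m=robot.camera_model(cam);K=np.array(m["K"]);T=np.array(m["T"]);k=m["k1"]
ValueError: time passes only in moves, steps and waits
```

```bash
sed -i 's/^from workcell.*/&\nimport functools\n_cm=functools.lru_cache(None)(robot.camera_model)/; s/m=robot.camera_model(cam)/m=_cm(cam)/' h.py
python3 -m inch '[{"tx":0.29,"ty":0.12,"wz":0.2},{"tx":0.29,"ty":0.12,"wz":0.2},{"tx":0.29,"ty":0.12,"wz":0.2},{"tx":0.29,"ty":0.12,"wz":0.2}]'
python3 -m inch '[{"tx":0.29,"ty":0.12,"wz":0.2,"tz":-0.1},{"tx":0.29,"ty":0.12,"wz":0.2,"tz":-0.1},{"tx":0.29,"ty":0.12,"wz":0.2,"tz":-0.1},{"tx":0.29,"ty":0.12,"wz":0.2,"tz":-0.1}]'
python3 - <<'E'
from h import *
save('wrist','w1.png')
s=robot.sense();print(s['time'],s['tool_pos'],s['orientation'],s['wrist_force'])
print(proj('wrist',(.5155,-.407,.02)))
E
python3 meas.py | tail -2
```

```text
1.2 [ 0.16594    -0.55055292  0.23131286] [4.93988114e-06 9.89301782e-01 1.45883457e-01 1.06905431e-05] [ 0.0839374   0.55816832 -0.63279143]
[-318.34998782  264.11632991]
square_carrier cen [ 626.5 -179.9] rect [ 626.8 -179.8] [92.9 92.3] ang 30.0 circ [ 626.3 -179.8] 116.8
timer cen [625.  210.7] rect [625.  210.5] [81.1 58.7] ang 48.0 circ [625.2 210.8] 93.5validation failed for argument at $[0]...
validation failed for argument at $[0]...
```

View pics/w1.png

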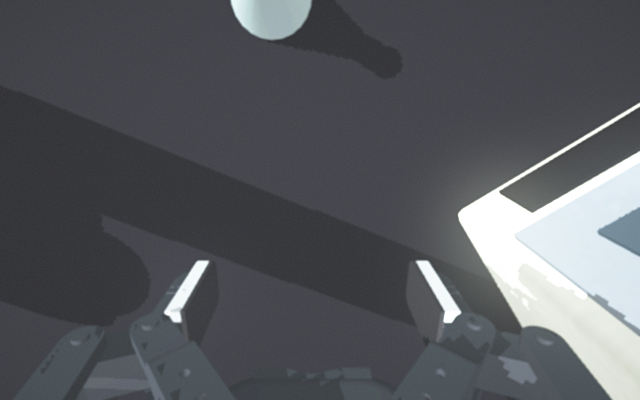

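The wrist view shows only the flask's foot at the top, because both moves were refused: each row needs all its fields. I'll retype them in full.

```bash
python3 -m inch '[{"wx":0,"wy":0,"wz":0.2,"tx":0.29,"ty":0.12,"tz":0,"claw":-1},{"wx":0,"wy":0,"wz":0.2,"tx":0.29,"ty":0.12,"tz":0,"claw":-1},{"wx":0,"wy":0,"wz":0.2,"tx":0.29,"ty":0.12,"tz":0,"claw":-1},{"wx":0,"wy":0,"wz":0.2,"tx":0.29,"ty":0.12,"tz":0,"claw":-1}]'
python3 -m inch '[{"wx":0,"wy":0,"wz":0.2,"tx":0.29,"ty":0.12,"tz":-0.1,"claw":-1},{"wx":0,"wy":0,"wz":0.2,"tx":0.29,"ty":0.12,"tz":-0.1,"claw":-1},{"wx":0,"wy":0,"wz":0.2,"tx":0.29,"ty":0.12,"tz":-0.1,"claw":-1},{"wx":0,"wy":0,"wz":0.2,"tx":0.29,"ty":0.12,"tz":-0.1,"claw":-1},{"wx":0,"wy":0,"wz":0.2,"tx":0.29,"ty":0.12,"tz":-0.1,"claw":-1}]'
python3 - <<'E'
from h import *
save('wrist','w2.png')
s=robot.sense();print(s['time'],s['tool_pos'],s['orientation'],s['wrist_force'])
print(proj('wrist',(.5155,-.407,.02)))
E
```

```text
time: 1.75
tool_pos: [0.3442, -0.4764, 0.2313]
orientation: [0.0, 0.894, 0.448, 0.001]
wrist_force: [-0.8, -0.6, -0.0]
gripper_width: 0.0855
grip_force: 0.0
time: 2.38
tool_pos: [0.5148, -0.4056, 0.1704]
orientation: [-0.001, 0.714, 0.7, -0.0]
wrist_force: [-1.0, 0.0, -0.0]
gripper_width: 0.0855
grip_force: 0.0
2.425 [ 0.51398496 -0.40629023  0.17097333] [-3.66481987e-04  7.14721355e-01  6.99409172e-01 -2.48478774e-04] [-1.10268465  0.36567497  0.54482247]
[179.15814256 313.37566152]
```

View pics/w2.png

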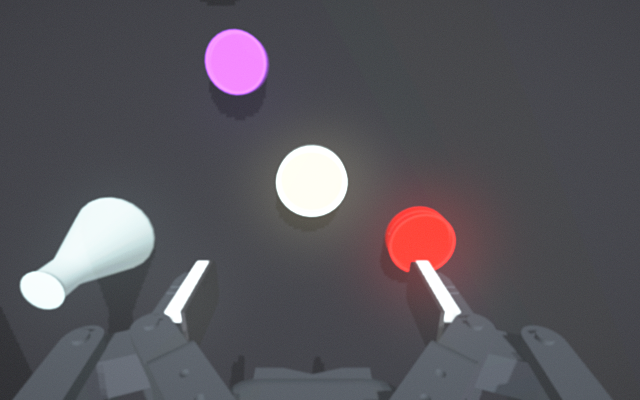

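The wrist view puts the cream large dish at (181,312), within 2 px of my prediction. Descending to grasp it.

```bash
python3 -m inch '[{"wx":0,"wy":0,"wz":0,"tx":0.0015,"ty":-0.001,"tz":-0.1,"claw":-1},{"wx":0,"wy":0,"wz":0,"tx":0.0015,"ty":-0.001,"tz":-0.2,"claw":-1},{"wx":0,"wy":0,"wz":0,"tx":0.0015,"ty":-0.001,"tz":-0.26,"claw":-1},{"wx":0,"wy":0,"wz":0,"tx":0.0015,"ty":-0.001,"tz":-0.288,"claw":-1},{"wx":0,"wy":0,"wz":0,"tx":0.0015,"ty":-0.001,"tz":-0.288,"claw":-1}]'
python3 -m inch '[{"wx":0,"wy":0,"wz":0,"tx":0,"ty":0,"tz":0,"claw":1},{"wx":0,"wy":0,"wz":0,"tx":0,"ty":0,"tz":0,"claw":1},{"wx":0,"wy":0,"wz":0,"tx":0,"ty":0,"tz":0,"claw":1},{"wx":0,"wy":0,"wz":0,"tx":0,"ty":0,"tz":0,"claw":1}]'
```

```text
time: 3.05
tool_pos: [0.514, -0.4076, -0.0018]
orientation: [-0.001, 0.715, 0.699, -0.0]
wrist_force: [0.0, 0.2, 0.0]
gripper_width: 0.0854
grip_force: 0.0
time: 3.55
tool_pos: [0.5164, -0.4087, 0.0013]
orientation: [0.003, 0.715, 0.7, -0.0]
wrist_force: [-0.4, -1.6, 7.4]
gripper_width: 0.0617
grip_force: 65.7
```

```bash
python3 -m inch '[{"wx":0,"wy":0,"wz":0,"tx":0,"ty":0,"tz":0.02,"claw":1},{"wx":0,"wy":0,"wz":0,"tx":0,"ty":0,"tz":0.06,"claw":1},{"wx":0,"wy":0,"wz":0,"tx":0,"ty":0,"tz":0.13,"claw":1},{"wx":0,"wy":0,"wz":0,"tx":0,"ty":0,"tz":0.2,"claw":1},{"wx":0,"wy":0,"wz":0,"tx":0,"ty":0,"tz":0.2,"claw":1}]'
python3 - <<'E'
from h import *
save('wrist','w3.png')
s=robot.sense();print(s['time'],s['tool_pos'],s['orientation'],s['wrist_force'],s['gripper_width'])
E
```

```text
time: 4.18
tool_pos: [0.5174, -0.4092, 0.1239]
orientation: [0.005, 0.715, 0.7, 0.0]
wrist_force: [0.4, -0.2, -1.0]
gripper_width: 0.0619
grip_force: 65.3
4.225 [ 0.51600662 -0.40798585  0.12144268] [2.60540409e-03 7.14592957e-01 6.99535615e-01 2.03429912e-04] [-0.30012798 -0.36943107 -0.81885481] 0.06155773001992132
```

View pics/w3.png

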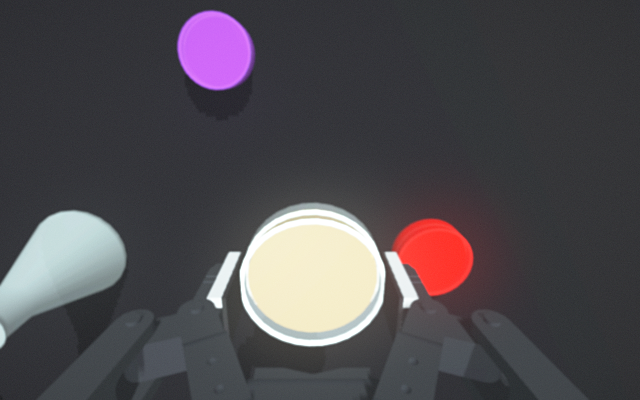

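```bash
python3 -m inch '[{"wx":0,"wy":0,"wz":0,"tx":0,"ty":0.06,"tz":0,"claw":1},{"wx":0,"wy":0,"wz":0,"tx":0,"ty":0.15,"tz":0,"claw":1},{"wx":0,"wy":0,"wz":0,"tx":0,"ty":0.25,"tz":0,"claw":1},{"wx":0,"wy":0,"wz":0,"tx":0,"ty":0.35,"tz":0,"claw":1},{"wx":0,"wy":0,"wz":0,"tx":0,"ty":0.45,"tz":0,"claw":1}]'
python3 -m inch '[{"wx":0,"wy":0,"wz":0,"tx":0,"ty":0.1,"tz":0,"claw":1},{"wx":0,"wy":0,"wz":0,"tx":0,"ty":0.2,"tz":0,"claw":1},{"wx":0,"wy":0,"wz":0,"tx":0,"ty":0.3,"tz":0,"claw":1},{"wx":0,"wy":0,"wz":0,"tx":0,"ty":0.4,"tz":0,"claw":1},{"wx":0,"wy":0,"wz":0,"tx":0,"ty":0.5,"tz":0,"claw":1}]'
python3 -m inch '[{"wx":0,"wy":0,"wz":0,"tx":0.01,"ty":0.1,"tz":0,"claw":1},{"wx":0,"wy":0,"wz":0,"tx":0.01,"ty":0.2,"tz":0,"claw":1},{"wx":0,"wy":0,"wz":0,"tx":0.01,"ty":0.28,"tz":0,"claw":1},{"wx":0,"wy":0,"wz":0,"tx":0.01,"ty":0.34,"tz":0,"claw":1},{"wx":0,"wy":0,"wz":0,"tx":0.01,"ty":0.34,"tz":0,"claw":1}]'
python3 - <<'E'
from h import *
save('wrist','w4.png')
s=robot.sense();print(s['time'],s['tool_pos'],s['orientation'],s['wrist_force'],s['gripper_width'])
E
```

```text
time: 4.85
tool_pos: [0.5134, -0.1349, 0.1173]
orientation: [-0.001, 0.715, 0.699, -0.0]
wrist_force: [0.5, -0.1, -0.2]
gripper_width: 0.0615
grip_force: 65.3
time: 5.48
tool_pos: [0.5133, 0.1646, 0.1173]
orientation: [-0.001, 0.715, 0.7, -0.001]
wrist_force: [1.0, 0.0, -1.4]
gripper_width: 0.0619
grip_force: 65.3
time: 6.1
tool_pos: [0.5196, 0.3692, 0.1169]
orientation: [-0.0, 0.713, 0.701, -0.001]
wrist_force: [-0.1, -0.2, -0.0]
gripper_width: 0.0618
grip_force: 65.3
6.15 [0.51947197 0.36731265 0.1168927 ] [-1.97066659e-04  7.13773162e-01  7.00375236e-01 -1.53728709e-03] [-0.6265523  -0.02629701 -2.01509668] 0.061442008146520476
```

View pics/w4.png

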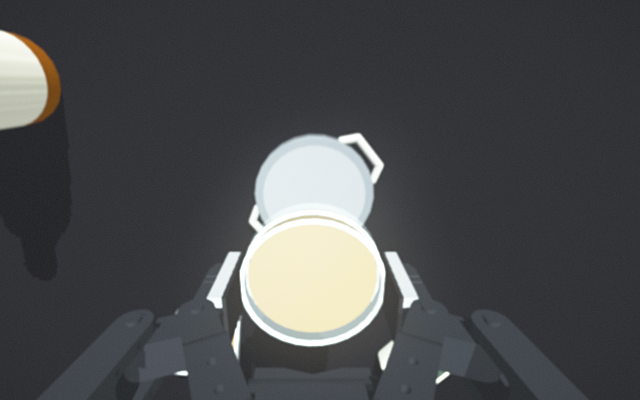

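```bash
python3 -m inch '[{"wx":0,"wy":0,"wz":0,"tx":0.003,"ty":0.002,"tz":-0.08,"claw":1},{"wx":0,"wy":0,"wz":0,"tx":0.003,"ty":0.002,"tz":-0.14,"claw":1},{"wx":0,"wy":0,"wz":0,"tx":0.003,"ty":0.002,"tz":-0.16,"claw":1},{"wx":0,"wy":0,"wz":0,"tx":0.003,"ty":0.002,"tz":-0.17,"claw":1},{"wx":0,"wy":0,"wz":0,"tx":0.003,"ty":0.002,"tz":-0.17,"claw":1}]'
python3 -m inch '[{"wx":0,"wy":0,"wz":0,"tx":0,"ty":0,"tz":-0.003,"claw":1},{"wx":0,"wy":0,"wz":0,"tx":0,"ty":0,"tz":-0.003,"claw":1}]'
python3 -m inch '[{"wx":0,"wy":0,"wz":0,"tx":0,"ty":0,"tz":-0.003,"claw":1},{"wx":0,"wy":0,"wz":0,"tx":0,"ty":0,"tz":-0.003,"claw":1}]'
```

```text
time: 6.78
tool_pos: [0.5233, 0.3679, 0.0172]
orientation: [0.0, 0.715, 0.699, 0.0]
wrist_force: [0.1, -0.2, 0.2]
gripper_width: 0.0617
grip_force: 65.4
time: 7.02
tool_pos: [0.5232, 0.3684, 0.0157]
orientation: [0.0, 0.715, 0.7, 0.001]
wrist_force: [0.3, -0.4, 0.1]
gripper_width: 0.0615
grip_force: 65.4
time: 7.28
tool_pos: [0.5229, 0.3683, 0.0133]
orientation: [0.0, 0.715, 0.7, 0.0]
wrist_force: [0.7, -0.1, 0.5]
gripper_width: 0.0616
grip_force: 65.7
```

```bash
python3 -m inch '[{"wx":0,"wy":0,"wz":0,"tx":0,"ty":0,"tz":-0.002,"claw":1},{"wx":0,"wy":0,"wz":0,"tx":0,"ty":0,"tz":-0.002,"claw":1}]'
python3 -m inch '[{"wx":0,"wy":0,"wz":0,"tx":0,"ty":0,"tz":-0.002,"claw":1},{"wx":0,"wy":0,"wz":0,"tx":0,"ty":0,"tz":-0.002,"claw":1}]'
```

```text
time: 7.52
tool_pos: [0.5229, 0.3683, 0.0132]
orientation: [0.0, 0.715, 0.7, 0.001]
wrist_force: [-0.8, -0.2, 8.8]
gripper_width: 0.0616
grip_force: 66.5
time: 7.78
tool_pos: [0.523, 0.3684, 0.0132]
orientation: [0.0, 0.715, 0.7, 0.001]
wrist_force: [-3.8, -1.8, 15.4]
gripper_width: 0.0616
grip_force: 67.0
```

```bash
python3 -m inch '[{"wx":0,"wy":0,"wz":0,"tx":0,"ty":0,"tz":0.003,"claw":1},{"wx":0,"wy":0,"wz":0,"tx":0,"ty":0,"tz":0.003,"claw":-1},{"wx":0,"wy":0,"wz":0,"tx":0,"ty":0,"tz":0.003,"claw":-1},{"wx":0,"wy":0,"wz":0,"tx":0,"ty":0,"tz":0.003,"claw":-1},{"wx":0,"wy":0,"wz":0,"tx":0,"ty":0,"tz":0.003,"claw":-1}]'
python3 -m inch '[{"wx":0,"wy":0,"wz":0,"tx":0,"ty":0,"tz":0.04,"claw":-1},{"wx":0,"wy":0,"wz":0,"tx":0,"ty":0,"tz":0.12,"claw":-1},{"wx":0,"wy":0,"wz":0,"tx":0,"ty":0,"tz":0.22,"claw":-1},{"wx":0,"wy":0,"wz":0,"tx":0,"ty":-0.08,"tz":0.22,"claw":-1},{"wx":0,"wy":0,"wz":0,"tx":0,"ty":-0.13,"tz":0.22,"claw":-1}]'
python3 - <<'E'
from h import *
save('wrist','w5.png')
s=robot.sense();print(s['time'],s['tool_pos'])
print(proj('wrist',(.5227,.3686,.032)),proj('wrist',(.5227,.3686,.012)))
E
```

```text
time: 8.4
tool_pos: [0.5226, 0.368, 0.012]
orientation: [-0.0, 0.715, 0.7, -0.0]
wrist_force: [0.0, 1.0, 0.2]
gripper_width: 0.0853
grip_force: 0.0
time: 9.02
tool_pos: [0.5228, 0.289, 0.1455]
orientation: [0.001, 0.714, 0.7, 0.001]
wrist_force: [-0.6, -0.7, -0.9]
gripper_width: 0.0852
grip_force: 0.0
9.075 [0.52187987 0.28514464 0.14478752]
[ 81.36371068 310.18493532] [ 81.36555116 310.32499369]
```

View pics/w5.png

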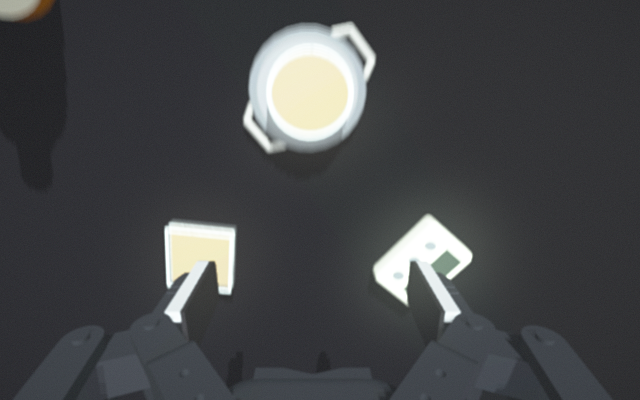

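```bash
python3 -m inch '[{"wx":0,"wy":0,"wz":0,"tx":-0.012,"ty":-0.1,"tz":0,"claw":-1},{"wx":0,"wy":0,"wz":0,"tx":-0.024,"ty":-0.2,"tz":0,"claw":-1},{"wx":0,"wy":0,"wz":0,"tx":-0.036,"ty":-0.3,"tz":0,"claw":-1},{"wx":0,"wy":0,"wz":0,"tx":-0.048,"ty":-0.4,"tz":0,"claw":-1},{"wx":0,"wy":0,"wz":0,"tx":-0.06,"ty":-0.5,"tz":0,"claw":-1}]'
python3 -m inch '[{"wx":0,"wy":0,"wz":0,"tx":-0.02,"ty":-0.1,"tz":0,"claw":-1},{"wx":0,"wy":0,"wz":0,"tx":-0.04,"ty":-0.2,"tz":0,"claw":-1},{"wx":0,"wy":0,"wz":0,"tx":-0.066,"ty":-0.3,"tz":0,"claw":-1},{"wx":0,"wy":0,"wz":0,"tx":-0.066,"ty":-0.335,"tz":0,"claw":-1},{"wx":0,"wy":0,"wz":0,"tx":-0.066,"ty":-0.335,"tz":0,"claw":-1}]'
python3 -m inch '[{"wx":0,"wy":0,"wz":0,"tx":0,"ty":0,"tz":-0.1,"claw":-1},{"wx":0,"wy":0,"wz":0,"tx":0,"ty":0,"tz":-0.18,"claw":-1},{"wx":0,"wy":0,"wz":0,"tx":0,"ty":0,"tz":-0.226,"claw":-1},{"wx":0,"wy":0,"wz":0,"tx":0,"ty":0,"tz":-0.226,"claw":-1}]'
python3 -m inch '[{"wx":0,"wy":0,"wz":0,"tx":0,"ty":0,"tz":0,"claw":1},{"wx":0,"wy":0,"wz":0,"tx":0,"ty":0,"tz":0,"claw":1},{"wx":0,"wy":0,"wz":0,"tx":0,"ty":0,"tz":0,"claw":1},{"wx":0,"wy":0,"wz":0,"tx":0,"ty":0,"tz":0,"claw":1},{"wx":0,"wy":0,"wz":0,"tx":0,"ty":0,"tz":0,"claw":1}]'
```

```text
time: 9.7
tool_pos: [0.4864, -0.0116, 0.1444]
orientation: [0.0, 0.715, 0.7, 0.0]
wrist_force: [1.5, -0.4, 0.2]
gripper_width: 0.0852
grip_force: 0.0
time: 10.32
tool_pos: [0.4471, -0.2127, 0.1443]
orientation: [0.0, 0.716, 0.698, 0.0]
wrist_force: [0.8, 0.8, -0.1]
gripper_width: 0.0852
grip_force: 0.0
time: 10.82
tool_pos: [0.4454, -0.2086, 0.0068]
orientation: [-0.003, 0.714, 0.7, -0.001]
wrist_force: [-0.1, 0.3, 0.1]
gripper_width: 0.0852
grip_force: 0.0
time: 11.45
tool_pos: [0.4482, -0.2113, 0.0108]
orientation: [0.002, 0.715, 0.699, 0.001]
wrist_force: [-0.1, 1.3, 8.3]
gripper_width: 0.0463
grip_force: 60.1
```

```bash
python3 -m inch '[{"wx":0,"wy":0,"wz":0,"tx":0,"ty":0,"tz":0.02,"claw":1},{"wx":0,"wy":0,"wz":0,"tx":0,"ty":0,"tz":0.06,"claw":1},{"wx":0,"wy":0,"wz":0,"tx":0,"ty":0,"tz":0.13,"claw":1},{"wx":0,"wy":0,"wz":0,"tx":0,"ty":0.02,"tz":0.2,"claw":1},{"wx":0,"wy":0,"wz":0,"tx":0,"ty":0.064,"tz":0.2,"claw":1}]'
python3 -m inch '[{"wx":0,"wy":0,"wz":0,"tx":0.015,"ty":0.1,"tz":0,"claw":1},{"wx":0,"wy":0,"wz":0,"tx":0.03,"ty":0.2,"tz":0,"claw":1},{"wx":0,"wy":0,"wz":0,"tx":0.045,"ty":0.3,"tz":0,"claw":1},{"wx":0,"wy":0,"wz":0,"tx":0.06,"ty":0.4,"tz":0,"claw":1},{"wx":0,"wy":0,"wz":0,"tx":0.075,"ty":0.5,"tz":0,"claw":1}]'
python3 -m inch '[{"wx":0,"wy":0,"wz":0,"tx":0.02,"ty":0.1,"tz":0,"claw":1},{"wx":0,"wy":0,"wz":0,"tx":0.04,"ty":0.2,"tz":0,"claw":1},{"wx":0,"wy":0,"wz":0,"tx":0.052,"ty":0.3,"tz":0,"claw":1},{"wx":0,"wy":0,"wz":0,"tx":0.052,"ty":0.38,"tz":0,"claw":1},{"wx":0,"wy":0,"wz":0,"tx":0.052,"ty":0.4,"tz":0,"claw":1}]'
python3 - <<'E'
from h import *
save('wrist','w6.png')
s=robot.sense();print(s['time'],s['tool_pos'],s['orientation'],s['gripper_width'])
E
```

```text
time: 12.08
tool_pos: [0.4503, -0.1745, 0.1335]
orientation: [0.005, 0.715, 0.699, 0.002]
wrist_force: [0.4, 0.1, -0.2]
gripper_width: 0.0461
grip_force: 61.6
time: 12.7
tool_pos: [0.4924, 0.1294, 0.1302]
orientation: [0.001, 0.715, 0.699, 0.001]
wrist_force: [1.2, -0.0, -0.7]
gripper_width: 0.0464
grip_force: 61.6
time: 13.32
tool_pos: [0.5233, 0.3708, 0.1298]
orientation: [0.0, 0.714, 0.701, 0.001]
wrist_force: [-0.6, -0.8, -0.1]
gripper_width: 0.0466
grip_force: 61.6
13.375 [0.52314605 0.37057985 0.12962214] [-1.30700104e-04  7.13672793e-01  7.00478274e-01  1.14659299e-03] 0.046689353700671905
```

View pics/w6.png

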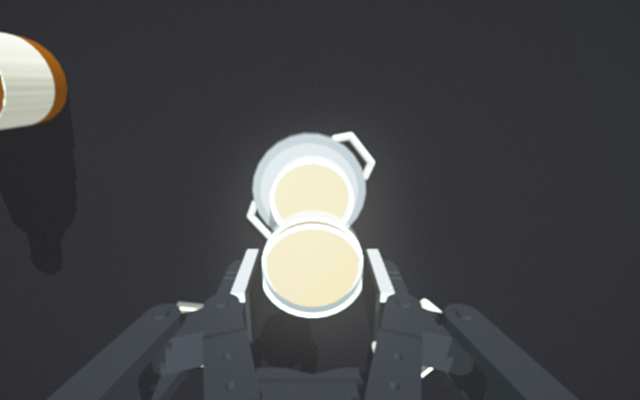

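```bash
python3 -m inch '[{"wx":0,"wy":0,"wz":0,"tx":0,"ty":0,"tz":-0.06,"claw":1},{"wx":0,"wy":0,"wz":0,"tx":0,"ty":0,"tz":-0.11,"claw":1},{"wx":0,"wy":0,"wz":0,"tx":0,"ty":0,"tz":-0.135,"claw":1},{"wx":0,"wy":0,"wz":0,"tx":0,"ty":0,"tz":-0.135,"claw":1},{"wx":0,"wy":0,"wz":0,"tx":0,"ty":0,"tz":-0.135,"claw":1}]'
python3 -m inch '[{"wx":0,"wy":0,"wz":0,"tx":0,"ty":0,"tz":-0.003,"claw":1},{"wx":0,"wy":0,"wz":0,"tx":0,"ty":0,"tz":-0.003,"claw":1}]'
python3 -m inch '[{"wx":0,"wy":0,"wz":0,"tx":0,"ty":0,"tz":-0.002,"claw":1},{"wx":0,"wy":0,"wz":0,"tx":0,"ty":0,"tz":-0.002,"claw":1}]'
```

```text
time: 14.0
tool_pos: [0.5242, 0.3675, 0.049]
orientation: [0.0, 0.715, 0.699, 0.001]
wrist_force: [-0.7, -0.1, -0.2]
gripper_width: 0.0463
grip_force: 61.6
time: 14.25
tool_pos: [0.5236, 0.3677, 0.0466]
orientation: [0.0, 0.715, 0.7, 0.001]
wrist_force: [-0.1, -0.1, 0.2]
gripper_width: 0.0467
grip_force: 61.6
time: 14.5
tool_pos: [0.5232, 0.3675, 0.0447]
orientation: [-0.0, 0.715, 0.7, -0.0]
wrist_force: [0.0, -0.1, -0.3]
gripper_width: 0.0461
grip_force: 61.6
```

```bash
python3 -m inch '[{"wx":0,"wy":0,"wz":0,"tx":0,"ty":0,"tz":-0.002,"claw":1},{"wx":0,"wy":0,"wz":0,"tx":0,"ty":0,"tz":-0.002,"claw":1}]'
python3 -m inch '[{"wx":0,"wy":0,"wz":0,"tx":0,"ty":0,"tz":-0.002,"claw":1},{"wx":0,"wy":0,"wz":0,"tx":0,"ty":0,"tz":-0.002,"claw":1}]'
```

```text
time: 14.75
tool_pos: [0.5231, 0.3674, 0.0433]
orientation: [-0.0, 0.715, 0.7, -0.0]
wrist_force: [0.2, -0.4, 0.2]
gripper_width: 0.0465
grip_force: 61.6
time: 15.0
tool_pos: [0.5233, 0.3675, 0.043]
orientation: [0.0, 0.715, 0.7, 0.0]
wrist_force: [-1.0, -1.4, 4.5]
gripper_width: 0.0464
grip_force: 62.3
```

```bash
python3 -m inch '[{"wx":0,"wy":0,"wz":0,"tx":0,"ty":0,"tz":0.001,"claw":1},{"wx":0,"wy":0,"wz":0,"tx":0,"ty":0,"tz":0.001,"claw":-1},{"wx":0,"wy":0,"wz":0,"tx":0,"ty":0,"tz":0.001,"claw":-1},{"wx":0,"wy":0,"wz":0,"tx":0,"ty":0,"tz":0.001,"claw":-1},{"wx":0,"wy":0,"wz":0,"tx":0,"ty":0,"tz":0.001,"claw":-1}]'
python3 -m inch '[{"wx":0,"wy":0,"wz":0,"tx":0,"ty":0,"tz":0.03,"claw":-1},{"wx":0,"wy":0,"wz":0,"tx":0,"ty":0,"tz":0.1,"claw":-1},{"wx":0,"wy":0,"wz":0,"tx":0,"ty":0,"tz":0.167,"claw":-1},{"wx":0,"wy":0,"wz":0,"tx":-0.01,"ty":-0.06,"tz":0.167,"claw":-1},{"wx":0,"wy":0,"wz":0,"tx":-0.02,"ty":-0.15,"tz":0.167,"claw":-1}]'
python3 -m inch '[{"wx":0,"wy":0,"wz":0,"tx":-0.02,"ty":-0.1,"tz":0,"claw":-1},{"wx":0,"wy":0,"wz":0,"tx":-0.03,"ty":-0.2,"tz":0,"claw":-1},{"wx":0,"wy":0,"wz":0,"tx":-0.05,"ty":-0.3,"tz":0,"claw":-1},{"wx":0,"wy":0,"wz":0,"tx":-0.07,"ty":-0.4,"tz":0,"claw":-1},{"wx":0,"wy":0,"wz":0,"tx":-0.07,"ty":-0.5,"tz":0,"claw":-1}]'
python3 -m inch '[{"wx":0,"wy":0,"wz":0,"tx":0,"ty":0,"tz":0,"claw":-1},{"wx":0,"wy":0,"wz":0,"tx":0,"ty":0,"tz":0,"claw":-1}]'
```

```text
time: 15.62
tool_pos: [0.5232, 0.3675, 0.0428]
orientation: [-0.0, 0.715, 0.7, -0.0]
wrist_force: [0.9, -0.7, 0.2]
gripper_width: 0.0854
grip_force: 0.0
time: 16.25
tool_pos: [0.5124, 0.2782, 0.1455]
orientation: [0.001, 0.714, 0.7, 0.002]
wrist_force: [0.3, -1.4, 0.1]
gripper_width: 0.0857
grip_force: 0.0
time: 16.88
tool_pos: [0.4684, -0.0242, 0.1445]
orientation: [0.001, 0.714, 0.7, 0.0]
wrist_force: [0.9, -0.2, 0.2]
gripper_width: 0.0856
grip_force: 0.0
time: 17.12
tool_pos: [0.4696, -0.0226, 0.144]
orientation: [0.0, 0.715, 0.699, 0.001]
wrist_force: [-0.1, 0.6, 0.3]
gripper_width: 0.0854
grip_force: 0.0
```

```bash
python3 -m inch '[{"wx":0,"wy":0,"wz":0,"tx":0,"ty":-0.001,"tz":-0.1,"claw":-1},{"wx":0,"wy":0,"wz":0,"tx":0,"ty":-0.001,"tz":-0.18,"claw":-1},{"wx":0,"wy":0,"wz":0,"tx":0,"ty":-0.001,"tz":-0.228,"claw":-1},{"wx":0,"wy":0,"wz":0,"tx":0,"ty":-0.001,"tz":-0.228,"claw":-1}]'
python3 -m inch '[{"wx":0,"wy":0,"wz":0,"tx":0,"ty":0,"tz":0,"claw":1},{"wx":0,"wy":0,"wz":0,"tx":0,"ty":0,"tz":0,"claw":1},{"wx":0,"wy":0,"wz":0,"tx":0,"ty":0,"tz":0,"claw":1},{"wx":0,"wy":0,"wz":0,"tx":0,"ty":0,"tz":0,"claw":1},{"wx":0,"wy":0,"wz":0,"tx":0,"ty":0,"tz":0,"claw":1}]'
python3 -m inch '[{"wx":0,"wy":0,"wz":0,"tx":0,"ty":0,"tz":0.0,"claw":1},{"wx":0,"wy":0,"wz":0,"tx":0,"ty":0,"tz":0.02,"claw":1},{"wx":0,"wy":0,"wz":0,"tx":0,"ty":0,"tz":0.08,"claw":1},{"wx":0,"wy":0,"wz":0,"tx":0,"ty":0,"tz":0.16,"claw":1},{"wx":0,"wy":0,"wz":0,"tx":0,"ty":0.05,"tz":0.22,"claw":1}]'
```

```text
time: 17.62
tool_pos: [0.4676, -0.0211, 0.0047]
orientation: [-0.002, 0.714, 0.7, -0.001]
wrist_force: [0.6, 0.2, 0.3]
gripper_width: 0.0852
grip_force: 0.0
time: 18.25
tool_pos: [0.4703, -0.0231, 0.008]
orientation: [0.001, 0.715, 0.699, 0.001]
wrist_force: [-1.0, 2.2, 9.7]
gripper_width: 0.0331
grip_force: 58.7
time: 18.88
tool_pos: [0.4702, 0.0058, 0.1412]
orientation: [0.001, 0.716, 0.698, 0.001]
wrist_force: [-0.3, -0.4, -0.0]
gripper_width: 0.0328
grip_force: 59.6
```

```bash
python3 -m inch '[{"wx":0,"wy":0,"wz":0,"tx":0.02,"ty":0.09,"tz":0,"claw":1},{"wx":0,"wy":0,"wz":0,"tx":0.04,"ty":0.19,"tz":0,"claw":1},{"wx":0,"wy":0,"wz":0,"tx":0.06,"ty":0.29,"tz":0,"claw":1},{"wx":0,"wy":0,"wz":0,"tx":0.08,"ty":0.39,"tz":0,"claw":1},{"wx":0,"wy":0,"wz":0,"tx":0.09,"ty":0.49,"tz":0,"claw":1}]'
python3 -m inch '[{"wx":0,"wy":0,"wz":0,"tx":0,"ty":0.08,"tz":0,"claw":1},{"wx":0,"wy":0,"wz":0,"tx":0,"ty":0.11,"tz":0,"claw":1},{"wx":0,"wy":0,"wz":0,"tx":0,"ty":0.11,"tz":0,"claw":1},{"wx":0,"wy":0,"wz":0,"tx":0,"ty":0.11,"tz":0,"claw":1}]'
python3 -c "
from h import *
save('wrist','w7.png');s=robot.sense();print(s['tool_pos'])"
```

```text
time: 19.5
tool_pos: [0.5239, 0.3028, 0.1395]
orientation: [0.0, 0.715, 0.699, 0.001]
wrist_force: [0.1, -0.5, 0.2]
gripper_width: 0.0333
grip_force: 59.6
time: 20.0
tool_pos: [0.5229, 0.365, 0.1384]
orientation: [0.0, 0.715, 0.699, -0.001]
wrist_force: [0.8, -0.8, -0.3]
gripper_width: 0.0327
grip_force: 59.6
[0.52307029 0.36488246 0.13842862]
```

View pics/w7.png

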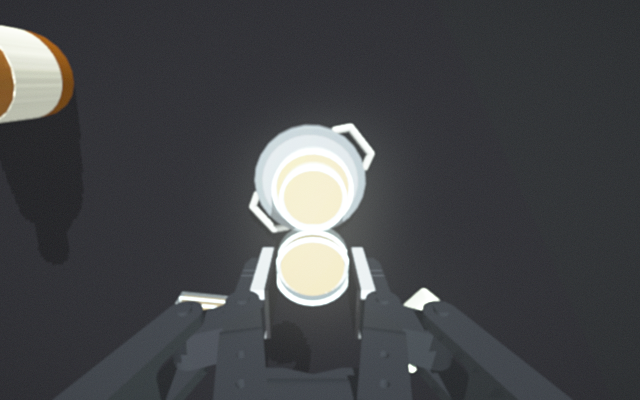

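```bash
python3 -m inch '[{"wx":0,"wy":0,"wz":0,"tx":0.001,"ty":0.003,"tz":-0.06,"claw":1},{"wx":0,"wy":0,"wz":0,"tx":0.001,"ty":0.003,"tz":-0.1,"claw":1},{"wx":0,"wy":0,"wz":0,"tx":0.001,"ty":0.003,"tz":-0.125,"claw":1},{"wx":0,"wy":0,"wz":0,"tx":0.001,"ty":0.003,"tz":-0.125,"claw":1},{"wx":0,"wy":0,"wz":0,"tx":0.001,"ty":0.003,"tz":-0.125,"claw":1}]'
python3 -m inch '[{"wx":0,"wy":0,"wz":0,"tx":0,"ty":0,"tz":-0.003,"claw":1},{"wx":0,"wy":0,"wz":0,"tx":0,"ty":0,"tz":-0.003,"claw":1}]'
python3 -m inch '[{"wx":0,"wy":0,"wz":0,"tx":0,"ty":0,"tz":-0.002,"claw":1},{"wx":0,"wy":0,"wz":0,"tx":0,"ty":0,"tz":-0.002,"claw":1}]'
```

```text
time: 20.68
tool_pos: [0.5247, 0.3686, 0.0643]
orientation: [0.0, 0.715, 0.699, 0.001]
wrist_force: [-0.1, -1.0, 0.2]
gripper_width: 0.0332
grip_force: 59.6
time: 20.92
tool_pos: [0.5242, 0.3689, 0.0622]
orientation: [0.0, 0.715, 0.7, 0.001]
wrist_force: [0.0, -0.2, 0.3]
gripper_width: 0.0326
grip_force: 59.6
time: 21.18
tool_pos: [0.5237, 0.3687, 0.0603]
orientation: [-0.0, 0.715, 0.7, -0.0]
wrist_force: [0.6, 0.3, -0.8]
gripper_width: 0.0329
grip_force: 59.6
```

```bash
python3 -m inch '[{"wx":0,"wy":0,"wz":0,"tx":0,"ty":0,"tz":-0.002,"claw":1},{"wx":0,"wy":0,"wz":0,"tx":0,"ty":0,"tz":-0.002,"claw":1}]'
python3 -m inch '[{"wx":0,"wy":0,"wz":0,"tx":0,"ty":0,"tz":-0.002,"claw":1},{"wx":0,"wy":0,"wz":0,"tx":0,"ty":0,"tz":-0.002,"claw":1}]'
```

```text
time: 21.42
tool_pos: [0.5237, 0.3686, 0.059]
orientation: [-0.0, 0.715, 0.7, -0.0]
wrist_force: [0.5, 0.3, 0.0]
gripper_width: 0.0329
grip_force: 59.6
time: 21.68
tool_pos: [0.5239, 0.3687, 0.0582]
orientation: [0.0, 0.715, 0.7, 0.0]
wrist_force: [-1.2, -0.3, 3.2]
gripper_width: 0.0325
grip_force: 59.9
```

```bash
python3 -m inch '[{"wx":0,"wy":0,"wz":0,"tx":0,"ty":0,"tz":0.0,"claw":-1},{"wx":0,"wy":0,"wz":0,"tx":0,"ty":0,"tz":0.001,"claw":-1},{"wx":0,"wy":0,"wz":0,"tx":0,"ty":0,"tz":0.001,"claw":-1},{"wx":0,"wy":0,"wz":0,"tx":0,"ty":0,"tz":0.001,"claw":-1},{"wx":0,"wy":0,"wz":0,"tx":0,"ty":0,"tz":0.001,"claw":-1}]'
python3 -m inch '[{"wx":0,"wy":0,"wz":0,"tx":0,"ty":0,"tz":0.03,"claw":-1},{"wx":0,"wy":0,"wz":0,"tx":0,"ty":0,"tz":0.1,"claw":-1},{"wx":0,"wy":0,"wz":0,"tx":0,"ty":0,"tz":0.145,"claw":-1},{"wx":0,"wy":0,"wz":0,"tx":0,"ty":-0.04,"tz":0.145,"claw":-1},{"wx":0,"wy":0,"wz":0,"tx":0,"ty":-0.04,"tz":0.145,"claw":-1}]'
python3 -m inch '[{"wx":0,"wy":0,"wz":-0.033,"tx":-0.06,"ty":-0.07,"tz":0,"claw":-1},{"wx":0,"wy":0,"wz":-0.033,"tx":-0.12,"ty":-0.14,"tz":0,"claw":-1},{"wx":0,"wy":0,"wz":-0.033,"tx":-0.175,"ty":-0.206,"tz":0,"claw":-1},{"wx":0,"wy":0,"wz":-0.033,"tx":-0.175,"ty":-0.206,"tz":0,"claw":-1},{"wx":0,"wy":0,"wz":-0.033,"tx":-0.175,"ty":-0.206,"tz":0,"claw":-1}]'
python3 -c "
from h import *
save('wrist','w8.png');s=robot.sense();print(s['tool_pos'],s['orientation'])
print(proj('wrist',(.4187,.221,.018)))"
```

```text
time: 22.3
tool_pos: [0.5238, 0.3686, 0.0585]
orientation: [0.0, 0.715, 0.7, -0.0]
wrist_force: [-0.4, -0.1, -0.8]
gripper_width: 0.0854
grip_force: 0.0
time: 22.92
tool_pos: [0.523, 0.3422, 0.1455]
orientation: [0.0, 0.715, 0.699, -0.001]
wrist_force: [-0.2, 0.2, -0.7]
gripper_width: 0.0854
grip_force: 0.0
time: 23.55
tool_pos: [0.419, 0.221, 0.1452]
orientation: [-0.0, 0.75, 0.661, 0.0]
wrist_force: [0.0, 0.6, -0.4]
gripper_width: 0.0859
grip_force: 0.0
[0.41979607 0.2215093  0.14536326] [2.05172412e-05 7.50059337e-01 6.61370369e-01 4.74794286e-04]
[186.91608942 310.23642764]
```

View pics/w8.png

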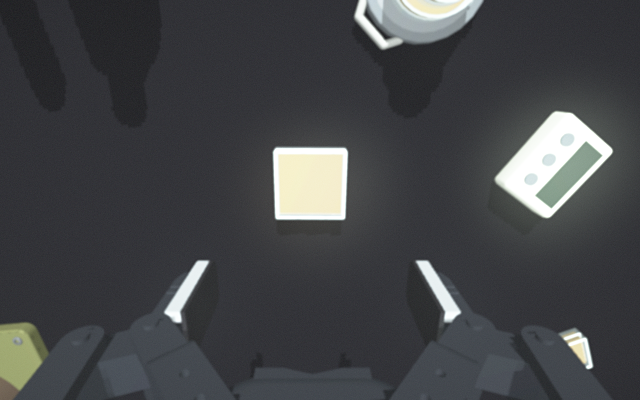

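```bash
python3 -m inch '[{"wx":0,"wy":0,"wz":0,"tx":0,"ty":0.002,"tz":-0.1,"claw":-1},{"wx":0,"wy":0,"wz":0,"tx":0,"ty":0.002,"tz":-0.18,"claw":-1},{"wx":0,"wy":0,"wz":0,"tx":0,"ty":0.002,"tz":-0.234,"claw":-1},{"wx":0,"wy":0,"wz":0,"tx":0,"ty":0.002,"tz":-0.234,"claw":-1}]'
python3 -m inch '[{"wx":0,"wy":0,"wz":0,"tx":0,"ty":0,"tz":0,"claw":1},{"wx":0,"wy":0,"wz":0,"tx":0,"ty":0,"tz":0,"claw":1},{"wx":0,"wy":0,"wz":0,"tx":0,"ty":0,"tz":0,"claw":1},{"wx":0,"wy":0,"wz":0,"tx":0,"ty":0,"tz":0,"claw":1},{"wx":0,"wy":0,"wz":0,"tx":0,"ty":0,"tz":0,"claw":1}]'
python3 -m inch '[{"wx":0,"wy":0,"wz":0,"tx":0,"ty":0,"tz":0.02,"claw":1},{"wx":0,"wy":0,"wz":0,"tx":0,"ty":0,"tz":0.08,"claw":1},{"wx":0,"wy":0,"wz":0,"tx":0,"ty":0,"tz":0.16,"claw":1},{"wx":0,"wy":0,"wz":0,"tx":0,"ty":0,"tz":0.2,"claw":1},{"wx":0,"wy":0,"wz":0,"tx":0,"ty":0,"tz":0.2,"claw":1}]'
```

```text
time: 24.1
tool_pos: [0.418, 0.2223, 0.0026]
orientation: [-0.001, 0.75, 0.662, -0.003]
wrist_force: [1.2, 0.6, -0.5]
gripper_width: 0.0855
grip_force: 0.0
time: 24.72
tool_pos: [0.4205, 0.2231, 0.0068]
orientation: [0.001, 0.75, 0.662, 0.002]
wrist_force: [0.1, 1.4, 7.3]
gripper_width: 0.058
grip_force: 64.8
time: 25.35
tool_pos: [0.4204, 0.2229, 0.1278]
orientation: [0.001, 0.75, 0.662, 0.003]
wrist_force: [-0.0, -0.8, -0.7]
gripper_width: 0.058
grip_force: 64.4
```

```bash
python3 -m inch '[{"wx":0,"wy":0,"wz":0.03,"tx":0.03,"ty":-0.06,"tz":0,"claw":1},{"wx":0,"wy":0,"wz":0.06,"tx":0.07,"ty":-0.14,"tz":0,"claw":1},{"wx":0,"wy":0,"wz":0.1,"tx":0.11,"ty":-0.22,"tz":0,"claw":1},{"wx":0,"wy":0,"wz":0.13,"tx":0.15,"ty":-0.3,"tz":0,"claw":1},{"wx":0,"wy":0,"wz":0.16,"tx":0.2,"ty":-0.38,"tz":0,"claw":1}]'
python3 -m inch '[{"wx":0,"wy":0,"wz":0.03,"tx":0.05,"ty":-0.09,"tz":0,"claw":1},{"wx":0,"wy":0,"wz":0.046,"tx":0.09,"ty":-0.17,"tz":0,"claw":1},{"wx":0,"wy":0,"wz":0.046,"tx":0.144,"ty":-0.25,"tz":0,"claw":1},{"wx":0,"wy":0,"wz":0.046,"tx":0.144,"ty":-0.291,"tz":0,"claw":1},{"wx":0,"wy":0,"wz":0.046,"tx":0.144,"ty":-0.291,"tz":0,"claw":1}]'
python3 -m inch '[{"wx":0,"wy":0,"wz":0,"tx":0,"ty":0,"tz":0,"claw":1},{"wx":0,"wy":0,"wz":0,"tx":0,"ty":0,"tz":0,"claw":1}]'
python3 -c "
from h import *
save('wrist','w9.png')
print(proj('wrist',(.6265,-.18,.012)))"
```

```text
time: 25.98
tool_pos: [0.5378, -0.0072, 0.1238]
orientation: [-0.001, 0.561, 0.828, -0.001]
wrist_force: [0.9, -0.3, -0.6]
gripper_width: 0.0579
grip_force: 64.3
time: 26.6
tool_pos: [0.6238, -0.1818, 0.1234]
orientation: [-0.002, 0.502, 0.865, -0.0]
wrist_force: [-0.1, 0.9, -0.6]
gripper_width: 0.0579
grip_force: 64.3
time: 26.85
tool_pos: [0.6243, -0.1786, 0.125]
orientation: [-0.001, 0.5, 0.866, 0.0]
wrist_force: [0.2, -0.3, -0.2]
gripper_width: 0.0579
grip_force: 64.3
[193.4396335  312.94446535]
```

View pics/w9.png

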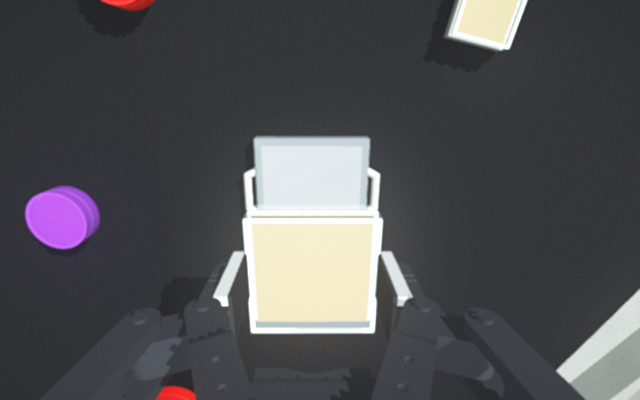

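```bash
python3 -m inch '[{"wx":0,"wy":0,"wz":0,"tx":0.002,"ty":-0.002,"tz":-0.08,"claw":1},{"wx":0,"wy":0,"wz":0,"tx":0.002,"ty":-0.002,"tz":-0.14,"claw":1},{"wx":0,"wy":0,"wz":0,"tx":0.002,"ty":-0.002,"tz":-0.168,"claw":1},{"wx":0,"wy":0,"wz":0,"tx":0.002,"ty":-0.002,"tz":-0.168,"claw":1},{"wx":0,"wy":0,"wz":0,"tx":0.002,"ty":-0.002,"tz":-0.168,"claw":1}]'
python3 -m inch '[{"wx":0,"wy":0,"wz":0,"tx":0,"ty":0,"tz":-0.003,"claw":1},{"wx":0,"wy":0,"wz":0,"tx":0,"ty":0,"tz":-0.003,"claw":1}]'
python3 -m inch '[{"wx":0,"wy":0,"wz":0,"tx":0,"ty":0,"tz":-0.002,"claw":1},{"wx":0,"wy":0,"wz":0,"tx":0,"ty":0,"tz":-0.002,"claw":1}]'
```

```text
time: 27.52
tool_pos: [0.6277, -0.1817, 0.0258]
orientation: [0.001, 0.5, 0.866, 0.0]
wrist_force: [-0.2, -0.7, -0.9]
gripper_width: 0.058
grip_force: 64.3
time: 27.78
tool_pos: [0.627, -0.1818, 0.0235]
orientation: [0.001, 0.501, 0.866, 0.0]
wrist_force: [0.6, -0.2, -0.0]
gripper_width: 0.058
grip_force: 64.3
time: 28.02
tool_pos: [0.6264, -0.1816, 0.0214]
orientation: [0.0, 0.501, 0.866, -0.0]
wrist_force: [-0.2, -0.2, -0.6]
gripper_width: 0.0579
grip_force: 64.3
```

```bash
python3 -m inch '[{"wx":0,"wy":0,"wz":0,"tx":0,"ty":0,"tz":-0.002,"claw":1},{"wx":0,"wy":0,"wz":0,"tx":0,"ty":0,"tz":-0.002,"claw":1}]'
python3 -m inch '[{"wx":0,"wy":0,"wz":0,"tx":0,"ty":0,"tz":-0.002,"claw":1},{"wx":0,"wy":0,"wz":0,"tx":0,"ty":0,"tz":-0.002,"claw":1}]'
python3 -m inch '[{"wx":0,"wy":0,"wz":0,"tx":0,"ty":0,"tz":-0.001,"claw":1},{"wx":0,"wy":0,"wz":0,"tx":0,"ty":0,"tz":-0.001,"claw":1}]'
```

```text
time: 28.28
tool_pos: [0.6263, -0.1815, 0.0199]
orientation: [-0.0, 0.501, 0.866, -0.0]
wrist_force: [0.1, 0.1, -1.0]
gripper_width: 0.058
grip_force: 64.3
time: 28.52
tool_pos: [0.6265, -0.1816, 0.0189]
orientation: [0.0, 0.501, 0.866, 0.0]
wrist_force: [-0.3, -0.3, 0.5]
gripper_width: 0.0576
grip_force: 64.4
time: 28.78
tool_pos: [0.6265, -0.1816, 0.0188]
orientation: [0.0, 0.501, 0.866, 0.0]
wrist_force: [-1.8, 1.5, 4.8]
gripper_width: 0.0582
grip_force: 64.9
```

```bash
python3 -m inch '[{"wx":0,"wy":0,"wz":0,"tx":0,"ty":0,"tz":0.0,"claw":-1},{"wx":0,"wy":0,"wz":0,"tx":0,"ty":0,"tz":0.001,"claw":-1},{"wx":0,"wy":0,"wz":0,"tx":0,"ty":0,"tz":0.001,"claw":-1},{"wx":0,"wy":0,"wz":0,"tx":0,"ty":0,"tz":0.001,"claw":-1},{"wx":0,"wy":0,"wz":0,"tx":0,"ty":0,"tz":0.001,"claw":-1}]'
python3 -m inch '[{"wx":0,"wy":0,"wz":0,"tx":0,"ty":0,"tz":0.03,"claw":-1},{"wx":0,"wy":0,"wz":0,"tx":0,"ty":0,"tz":0.1,"claw":-1},{"wx":0,"wy":0,"wz":0,"tx":0,"ty":0,"tz":0.2,"claw":-1},{"wx":0,"wy":0,"wz":0,"tx":0,"ty":0.02,"tz":0.2,"claw":-1},{"wx":0,"wy":0,"wz":0,"tx":0,"ty":0.02,"tz":0.2,"claw":-1}]'
python3 -m inch '[{"wx":0,"wy":0,"wz":-0.03,"tx":0.02,"ty":0.09,"tz":0,"claw":-1},{"wx":0,"wy":0,"wz":-0.073,"tx":0.04,"ty":0.18,"tz":0,"claw":-1},{"wx":0,"wy":0,"wz":-0.073,"tx":0.065,"ty":0.277,"tz":0,"claw":-1},{"wx":0,"wy":0,"wz":-0.073,"tx":0.065,"ty":0.277,"tz":0,"claw":-1},{"wx":0,"wy":0,"wz":-0.073,"tx":0.065,"ty":0.277,"tz":0,"claw":-1}]'
python3 -c "
from h import *
save('wrist','w10.png');s=robot.sense();print(s['tool_pos'],s['orientation'])
print(proj('wrist',(.6655,-.0035,.016)))"
```

```text
time: 29.4
tool_pos: [0.6264, -0.1815, 0.0188]
orientation: [-0.0, 0.501, 0.866, -0.0]
wrist_force: [-0.4, 0.2, 0.8]
gripper_width: 0.0854
grip_force: 0.0
time: 30.02
tool_pos: [0.6264, -0.1688, 0.1403]
orientation: [0.001, 0.5, 0.866, 0.0]
wrist_force: [-0.4, -0.6, -1.1]
gripper_width: 0.0852
grip_force: 0.0
time: 30.65
tool_pos: [0.6643, -0.0033, 0.1374]
orientation: [-0.001, 0.596, 0.803, -0.001]
wrist_force: [-0.1, -0.2, 0.2]
gripper_width: 0.0852
grip_force: 0.0
[ 0.66436194 -0.0041098   0.13764599] [-0.00093136  0.5963882   0.8026949  -0.00106704]
[187.63368876 313.49400214]
```

View pics/w10.png

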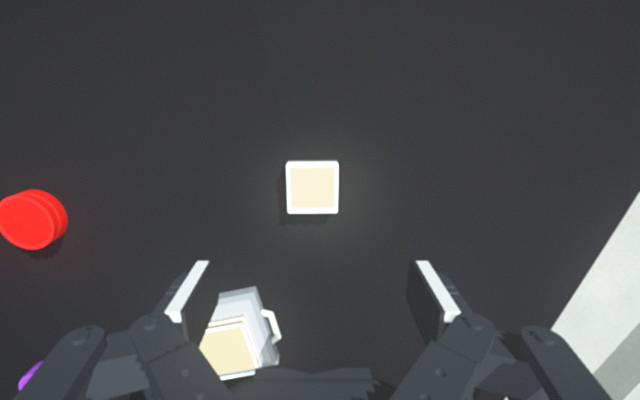

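```bash
python3 -m inch '[{"wx":0,"wy":0,"wz":0,"tx":0.001,"ty":0,"tz":-0.1,"claw":-1},{"wx":0,"wy":0,"wz":0,"tx":0.001,"ty":0,"tz":-0.18,"claw":-1},{"wx":0,"wy":0,"wz":0,"tx":0.001,"ty":0,"tz":-0.218,"claw":-1},{"wx":0,"wy":0,"wz":0,"tx":0.001,"ty":0,"tz":-0.218,"claw":-1}]'
python3 -m inch '[{"wx":0,"wy":0,"wz":0,"tx":0,"ty":0,"tz":0,"claw":1},{"wx":0,"wy":0,"wz":0,"tx":0,"ty":0,"tz":0,"claw":1},{"wx":0,"wy":0,"wz":0,"tx":0,"ty":0,"tz":0,"claw":1},{"wx":0,"wy":0,"wz":0,"tx":0,"ty":0,"tz":0,"claw":1},{"wx":0,"wy":0,"wz":0,"tx":0,"ty":0,"tz":0,"claw":1}]'
python3 -m inch '[{"wx":0,"wy":0,"wz":0,"tx":0,"ty":0,"tz":0.02,"claw":1},{"wx":0,"wy":0,"wz":0,"tx":0,"ty":0,"tz":0.08,"claw":1},{"wx":0,"wy":0,"wz":0,"tx":0,"ty":0,"tz":0.16,"claw":1},{"wx":0,"wy":0,"wz":0,"tx":0,"ty":0,"tz":0.2,"claw":1},{"wx":0,"wy":0,"wz":0,"tx":0,"ty":0,"tz":0.2,"claw":1}]'
```

```text
time: 31.2
tool_pos: [0.6634, -0.0052, 0.0054]
orientation: [-0.003, 0.597, 0.802, -0.002]
wrist_force: [-0.0, -0.1, 0.4]
gripper_width: 0.0853
grip_force: 0.0
time: 31.82
tool_pos: [0.6676, -0.0036, 0.0103]
orientation: [0.002, 0.596, 0.803, 0.001]
wrist_force: [-1.1, -1.3, 5.1]
gripper_width: 0.0394
grip_force: 60.7
time: 32.45
tool_pos: [0.6679, -0.0033, 0.1315]
orientation: [0.003, 0.596, 0.803, 0.002]
wrist_force: [-0.6, 0.6, -0.5]
gripper_width: 0.0398
grip_force: 60.5
```

```bash
python3 -m inch '[{"wx":0,"wy":0,"wz":0.03,"tx":-0.015,"ty":-0.07,"tz":0,"claw":1},{"wx":0,"wy":0,"wz":0.073,"tx":-0.035,"ty":-0.15,"tz":0,"claw":1},{"wx":0,"wy":0,"wz":0.073,"tx":-0.055,"ty":-0.23,"tz":0,"claw":1},{"wx":0,"wy":0,"wz":0.073,"tx":-0.066,"ty":-0.296,"tz":0,"claw":1},{"wx":0,"wy":0,"wz":0.073,"tx":-0.066,"ty":-0.296,"tz":0,"claw":1}]'
python3 -m inch '[{"wx":0,"wy":0,"wz":0,"tx":0,"ty":0,"tz":0,"claw":1},{"wx":0,"wy":0,"wz":0,"tx":0,"ty":0,"tz":0,"claw":1}]'
```

```text
time: 33.08
tool_pos: [0.6247, -0.1836, 0.1264]
orientation: [-0.001, 0.502, 0.865, -0.001]
wrist_force: [0.6, 0.5, -0.8]
gripper_width: 0.0395
grip_force: 60.5
time: 33.33
tool_pos: [0.6262, -0.1795, 0.1274]
orientation: [-0.001, 0.5, 0.866, 0.0]
wrist_force: [0.1, 0.4, 0.2]
gripper_width: 0.0393
grip_force: 60.5
```

```bash
python3 -m inch '[{"wx":0,"wy":0,"wz":0,"tx":0,"ty":-0.001,"tz":-0.08,"claw":1},{"wx":0,"wy":0,"wz":0,"tx":0,"ty":-0.001,"tz":-0.12,"claw":1},{"wx":0,"wy":0,"wz":0,"tx":0,"ty":-0.001,"tz":-0.138,"claw":1},{"wx":0,"wy":0,"wz":0,"tx":0,"ty":-0.001,"tz":-0.138,"claw":1},{"wx":0,"wy":0,"wz":0,"tx":0,"ty":-0.001,"tz":-0.138,"claw":1}]'
python3 -m inch '[{"wx":0,"wy":0,"wz":0,"tx":0,"ty":0,"tz":-0.003,"claw":1},{"wx":0,"wy":0,"wz":0,"tx":0,"ty":0,"tz":-0.003,"claw":1}]'
python3 -m inch '[{"wx":0,"wy":0,"wz":0,"tx":0,"ty":0,"tz":-0.002,"claw":1},{"wx":0,"wy":0,"wz":0,"tx":0,"ty":0,"tz":-0.002,"claw":1}]'
```

```text
time: 33.95
tool_pos: [0.6276, -0.1815, 0.0465]
orientation: [0.001, 0.5, 0.866, 0.0]
wrist_force: [-0.4, 0.1, -0.8]
gripper_width: 0.0391
grip_force: 60.5
time: 34.2
tool_pos: [0.6268, -0.1817, 0.0442]
orientation: [0.001, 0.501, 0.866, 0.0]
wrist_force: [0.3, 0.0, -0.4]
gripper_width: 0.0396
grip_force: 60.5
time: 34.45
tool_pos: [0.6263, -0.1816, 0.0423]
orientation: [-0.0, 0.501, 0.866, 0.0]
wrist_force: [-0.0, 0.8, 0.1]
gripper_width: 0.0393
grip_force: 60.5
```

```bash
python3 -m inch '[{"wx":0,"wy":0,"wz":0,"tx":0,"ty":0,"tz":-0.002,"claw":1},{"wx":0,"wy":0,"wz":0,"tx":0,"ty":0,"tz":-0.002,"claw":1}]'
python3 -m inch '[{"wx":0,"wy":0,"wz":0,"tx":0,"ty":0,"tz":-0.002,"claw":1},{"wx":0,"wy":0,"wz":0,"tx":0,"ty":0,"tz":-0.002,"claw":1}]'
```

```text
time: 34.7
tool_pos: [0.6263, -0.1815, 0.0409]
orientation: [-0.0, 0.501, 0.866, -0.0]
wrist_force: [-0.3, 0.2, -0.1]
gripper_width: 0.0395
grip_force: 60.5
time: 34.95
tool_pos: [0.6265, -0.1816, 0.0403]
orientation: [0.0, 0.501, 0.866, 0.0]
wrist_force: [-0.5, 0.5, 2.9]
gripper_width: 0.0396
grip_force: 60.9
```

```bash
python3 -m inch '[{"wx":0,"wy":0,"wz":0,"tx":0,"ty":0,"tz":0.0,"claw":-1},{"wx":0,"wy":0,"wz":0,"tx":0,"ty":0,"tz":0.001,"claw":-1},{"wx":0,"wy":0,"wz":0,"tx":0,"ty":0,"tz":0.001,"claw":-1},{"wx":0,"wy":0,"wz":0,"tx":0,"ty":0,"tz":0.001,"claw":-1},{"wx":0,"wy":0,"wz":0,"tx":0,"ty":0,"tz":0.001,"claw":-1}]'
python3 -m inch '[{"wx":0,"wy":0,"wz":0,"tx":0,"ty":0,"tz":0.03,"claw":-1},{"wx":0,"wy":0,"wz":0,"tx":0,"ty":0,"tz":0.1,"claw":-1},{"wx":0,"wy":0,"wz":0,"tx":0,"ty":0,"tz":0.2,"claw":-1},{"wx":0,"wy":0,"wz":0,"tx":-0.03,"ty":0.06,"tz":0.25,"claw":-1},{"wx":0,"wy":0,"wz":0,"tx":-0.08,"ty":0.1,"tz":0.25,"claw":-1}]'
python3 -m inch '[{"wx":0,"wy":0,"wz":0,"tx":-0.05,"ty":0.07,"tz":0,"claw":-1},{"wx":0,"wy":0,"wz":0,"tx":-0.1,"ty":0.14,"tz":0,"claw":-1},{"wx":0,"wy":0,"wz":0,"tx":-0.15,"ty":0.2,"tz":0,"claw":-1},{"wx":0,"wy":0,"wz":0,"tx":-0.2,"ty":0.23,"tz":0,"claw":-1},{"wx":0,"wy":0,"wz":0,"tx":-0.2,"ty":0.23,"tz":0,"claw":-1}]'
python3 - <<'E'
from h import *
out=[]
for c in('top','side'):
    im=robot.grab_frame(c)[:,:,::-1]
    for p in((.5227,.3686,.03),(.6265,-.18,.03)):
        r,k=proj(c,p).astype(int); 
        w=im[max(r-40,0):r+40,max(k-40,0):k+40]; out.append(cv2.resize(w,(380,290),interpolation=cv2.INTER_CUBIC)); print(c,r,k)
cv2.imwrite('pics/fin.png',np.vstack([np.hstack(out[:2]),np.hstack(out[2:])]))
E
```

```text
time: 35.58
tool_pos: [0.6264, -0.1815, 0.0404]
orientation: [-0.0, 0.501, 0.866, -0.0]
wrist_force: [-0.0, -0.3, 1.1]
gripper_width: 0.0853
grip_force: 0.0
time: 36.2
tool_pos: [0.5814, -0.1214, 0.1957]
orientation: [0.005, 0.501, 0.866, 0.001]
wrist_force: [-0.3, -0.1, -0.2]
gripper_width: 0.0853
grip_force: 0.0
time: 36.83
tool_pos: [0.4559, 0.0177, 0.1916]
orientation: [-0.0, 0.5, 0.866, 0.0]
wrist_force: [-0.2, 0.1, 0.5]
gripper_width: 0.0854
grip_force: 0.0
top 190 179
top 149 373
side 144 331
side 234 384
```

View pics/fin.png

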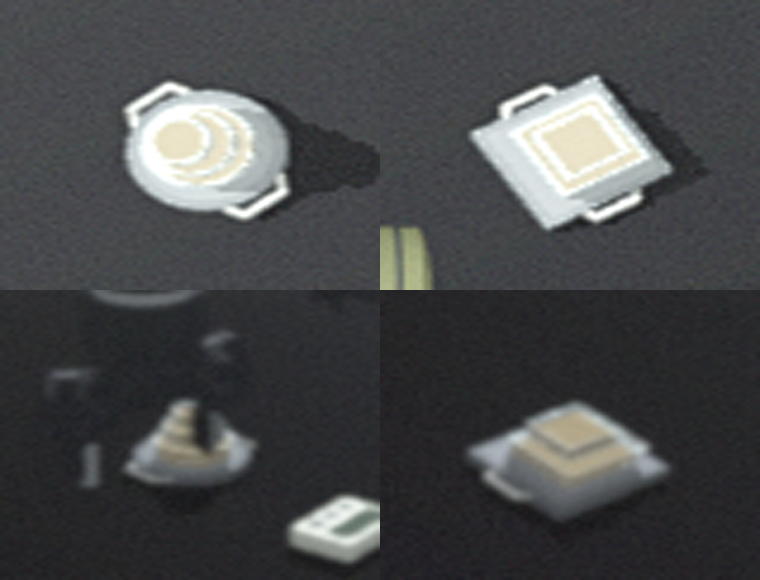

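The crop shows both stacks flat and aligned: the layer offsets in the top view match the expected parallax to within about 4 mm, and the square sides are parallel to the carrier's. The timer sits undisturbed in the side view.

```bash
python3 -c "
from workcell import robot
print(robot.job_done())"
```

```text
the job is handed in; nothing more can be done
None
```

I stacked all five dishes centred on their carriers without knocking the timer, bottle or flask, and handed the job in at about 37 s; no verdict came back.

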